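# Gauge two fired alumina plates in the taper-slot gauge

## Robot

A 6-joint arm with a two-finger parallel gripper is mounted at the origin on a cart in front of the work surface, level with it; the furniture and walls round the work are solid. World frame = base frame: x ahead of the robot, y to its left, z up, the work surface at z = 0. Lengths are in mm, angles in rad, forces in N, time in s.
With the tool pointing down it reaches from about 250 to 800 mm from the base axis. Payload 3.9 kg.
Tool frame: the origin (TCP) lies at the very end of the fingers, on their centre line; the grasp point (between the pads) lies 19 mm behind it (pinch_z is the distance from the TCP to the grasp point, in mm); z points along the fingers, y is the direction in which the jaws open and shut (so a half turn about z gives the same grasp; the last joint's range is limited). The gripper opens to 85 mm and grips with 20 to 120 N. Pads are 22 mm wide; open, the fingers measure 114 mm over their backs; the gripper's body (76 mm by 85 mm) begins 54 mm behind the grasp point. The pads swing forward as they close: fully open they stand 13 mm farther back than shut.
Start: joints at [-1.318, 0.26, -0.138, 1.173, 0, 1.571], TCP at [131.307, -508.305, 231.304] pointing down, gripper open.
Joint ranges: [-2.78, 2.78], [-0.83, 1.72], [-1.28, 1.37], [-1.9, 2.12], [-1.57, 1.48], [-3.14, 3.14]. Speed limits (rad/s): [2.57, 2.57, 3.14, 3.14, 3.14, 3.14].

## Interface

Orientations are given as [roll, pitch, yaw] about the fixed x, y, z axes, in that order (R = Rz(yaw) Ry(pitch) Rx(roll)).
In Python, from cell import get_state, grab_frame, camera_info, hand_in, trace, tip_of, pinch_z gives the robot as it stands.
- The arm moves only by the shell command python3 -m inch 'ROWS' [OPENING] [FORCE]. ROWS is a JSON object of lists of equal length, an entry for each row: "travel": the shift along the world's x, y, z in mm, a list of three; "yaw": the turn about the world's z in rad. A call has 1 to 8 rows; each row is the pose to reach, as a shift and turn from the pose commanded when the call began; what a row does not reach only later rows make up. A row lasts 1/12 s, in which the tool goes at most 41.7 mm and 7.16 degrees, less where a joint would pass 70% of its speed; a pose out of reach is approached as far as the arm can. A call with a gripper value outside its range is refused whole. OPENING is the gripper command: -1 is fully open, 1 is shut, values between are in proportion, set as the call begins (- or left out, the last holds). The fingers move at their own pace and stop on an object; FORCE is the grip in N (left out, the last holds). Time passes only in rows, so rows that repeat a pose let the fingers close. It gives the time, the measured TCP pose, the force and the opening at its end, in the units of the state.
- get_state(): the state, without advancing time (a new reading comes with each control period).
- grab_frame(name): name is "side" or "top"; returns the picture (480x640x3 uint8, blue, green, red); there is no depth.
- camera_info(name): a dict with "intrinsics" (3x3 intrinsics, pixels), "rvec" (rotation vector, rad) and "tvec" (3), from world to camera coordinates, as OpenCV has them. Camera axes: x right, y down, z forward; pixel columns grow to the right and rows downward; lengths in mm; the calibration is good to about 2 mm. A picture is of the moment at which its call begins. camera_info takes no time and is no camera call.
- hand_in(): hands the job in, once; it reports no verdict.
Trained networks look in the newest picture that a camera, given by its name, has taken for a name from the list of things; names that differ only in an ending like _2 or _b are one class to them, and where a whole thing is asked for, a point or a joint stands for the part that bears it (a point fixed in the world has none). Each returns a list of dicts, best first, with "conf" (0 to 1); they miss things now and then, are a little off and sometimes report something else, mostly with a low value. They report only what shows in the picture. A call takes as long as a camera call.
- trace(camera, label): "pixels" (480x640 bool, what is visible of it) and "rect" ([left, top, right, bottom] in pixels, round what is visible of it).
- tip_of(camera, label): "point" ([column, row] in pixels: a listed point, or the origin of a listed thing).
The state is a dict: "time_s": time; "joints": joint angles; "qd": joint speeds; "effort": joint torques, N m; "tcp_pos": TCP position; "ee_rot": TCP orientation; "contact_force": force on the tool from outside, world axes, zero at the start; "torque": the same for the moment, N m; "grip_width": opening from 0.0 (shut) to 1.0 (fully open).
Only numpy, scipy, OpenCV 4.12 (cv2) and the standard library are available. Lean on these libraries where they do the work, as an engineer would, in place of code of your own. Each camera call takes 0.05 s, during which the arm holds its last target.

## Task

Gauge the two alumina test plates from the kiln setter: lift each one out, lower it upright into the slot of the taper gauge that suits its thickness (the 16 mm plate in the widest slot, the 11 mm plate in the middle one) and slide it down flat along the slot's upright fence until it wedges. Then push it straight down with the gauge's measuring force, until the spring table has sunk about 3 mm (pointer in the green band, never past the red line at 6 mm), hold that for half a second and let go, so that both plates are left standing wedged and flat on their fences. Do not drop a plate, and leave the other things on the bench where they are.

Things in the scene. Friction and masses are not known exactly. Their poses are not given: they have to be found in the camera images.
- gauge: Taper gauge: grey foot 86 (x) x 196 (y) mm, fixed; origin under its centre. On it a steel table on springs. On the table three slots in a row along y, each between an upright fence (60 mm long, face to -y) and, on its -y side, a dark jaw leaning to it: the slot narrows 0.16 mm per mm down, 38 mm deep. Jaws are set by hand to 1.3 mm, not measured, so the wedging depth must be felt.
- slot_wide (a point): Slot for the 16 mm plate, at the gauge's +y end. Point on the fence's upright face, at its top edge, middle of its length, 69 mm over the bench (moves with the table); axes as the gauge's: the slot lies on its -y side. Mouth 17.8 to 20.4 mm wide; a 16 mm plate flat on the fence wedges with its lower edge 11 to 29 mm below this point, and stays wedged when let go.
- slot_mid (a point): Slot for the 11 mm plate, middle of the row, 55 mm from slot_wide; point and axes likewise. Mouth 12.8 to 15.4 mm wide; an 11 mm plate flat on the fence wedges with its lower edge 11 to 29 mm below this point. (It would fall through the wide slot. The third, narrowest slot, 50 mm on to -y, stays empty.)
- table (a joint): How far the gauge's spring table is pushed down, m: 0 at rest on its upper stop. It starts to sink at about 4 N of push and sinks 1 mm for each further 2.5 N (3 mm is 11 to 12 N). A black pointer on its robot-side edge shows it on a white scale: green band 2 to 4 mm, red line 6 mm, lower stop 8 mm.
- setter: Beige fired-clay kiln setter, fixed: 72 (x) x 160 (y) mm, three shallow places in a row along y between ribs 22 mm high over the bench; the plates stand on its floor, 10 mm over the bench, in the two outer places (which in which varies), 90 mm apart. Origin at the centre of its underside.
- plate_thick: Thicker off-white alumina test plate, 16 mm thick (its y), 50 mm long (its x), 64 mm tall (its z), about 0.19 kg; origin at its centre. Stands upright on a 50 x 16 mm edge; can be gripped across its faces (16 mm) near the top.
- plate_thin: Thinner off-white alumina test plate, 11 mm thick (its y), 50 mm long (its x), 64 mm tall (its z), about 0.13 kg; origin at its centre. Stands upright on a 50 x 11 mm edge; can be gripped across its faces (11 mm) near the top.
- timer: White bench timer, 72 x 62 x 19 mm; bystander, origin at the centre of its underside.
- jar: Red-capped jar, 50 mm diameter, 72 mm tall; bystander, origin at the centre of its underside.
- tape: Roll of black tape lying flat, 58 mm diameter, 19 mm high; bystander, origin at the centre of its underside.
- brush: Wooden-handled brush, 163 mm long, lying flat; bystander, origin at the centre of its underside.
- notebook: Black notebook, 120 x 85 x 16 mm; bystander, origin at the centre of its underside.
- beaker: Small clear beaker, 53 mm diameter, 70 mm tall; bystander, origin at the centre of its underside.

How it is judged (in metres and radians):
On the way, in this order (a step that is already met when the one before it is completed fails the run):
1. one of the plates, upright and flat on the fence of its slot, is pushed down so that the spring table stands 1.8 to 4.2 mm down (((y of plate_thick in the frame of slot_wide between -0.0095 and -0.007 m and x of plate_thick in the frame of slot_wide between -0.012 and 0.012 m and z of plate_thick in the frame of slot_wide between -0.001 and 0.027 m and angle between plate_thick's own z axis and vertical below 0.05 rad and angle between the y axis of plate_thick and the y axis of gauge, either way round below 0.05 rad and value of joint table between 0.0018 and 0.0042 m) or (y of plate_thin in the frame of slot_mid between -0.007 and -0.0045 m and x of plate_thin in the frame of slot_mid between -0.012 and 0.012 m and z of plate_thin in the frame of slot_mid between -0.001 and 0.027 m and angle between plate_thin's own z axis and vertical below 0.05 rad and angle between the y axis of plate_thin and the y axis of gauge, either way round below 0.05 rad and value of joint table between 0.0018 and 0.0042 m))), for 0.2 s.
2. with both plates in their slots, the table is pushed down 1.8 to 4.2 mm again (y of plate_thick in the frame of slot_wide between -0.0095 and -0.007 m and x of plate_thick in the frame of slot_wide between -0.012 and 0.012 m and z of plate_thick in the frame of slot_wide between -0.001 and 0.027 m and angle between each of plate_thick, plate_thin's own z axis and vertical below 0.05 rad and angle between the y axis of each of plate_thick, plate_thin and the y axis of gauge, either way round below 0.05 rad and y of plate_thin in the frame of slot_mid between -0.007 and -0.0045 m and x of plate_thin in the frame of slot_mid between -0.012 and 0.012 m and z of plate_thin in the frame of slot_mid between -0.001 and 0.027 m and value of joint table between 0.0018 and 0.0042 m), for 0.2 s.
At the end, for the whole second after the job is handed in: Both plates stand released and at rest, 16 mm in the wide slot, 11 mm in the middle slot: upright and parallel to the fence within 0.05 rad, face on the fence to 1 mm, within 12 mm of its middle, lower edge 5 to 33 mm below the fence's top (wedged, not on the base) (y of plate_thick in the frame of slot_wide between -0.0095 and -0.007 m and x of plate_thick in the frame of slot_wide between -0.012 and 0.012 m and z of plate_thick in the frame of slot_wide between -0.001 and 0.027 m and angle between each of plate_thick, plate_thin's own z axis and vertical below 0.05 rad and angle between the y axis of each of plate_thick, plate_thin and the y axis of gauge, either way round below 0.05 rad and y of plate_thin in the frame of slot_mid between -0.007 and -0.0045 m and x of plate_thin in the frame of slot_mid between -0.012 and 0.012 m and z of plate_thin in the frame of slot_mid between -0.001 and 0.027 m and linear speed of each of plate_thick, plate_thin below 0.01 m/s and contact force between each of plate_thick, plate_thin and the fingers below 0.05 N); the robot touches nothing.
It fails at once if the spring table is pushed down past the red line (more than 6 mm, about 19 N) (value of joint table above 0.006 m).
It fails at once if a plate is dropped: out of the fingers and moving faster than 0.15 m/s ((contact force between plate_thick and the fingers below 0.01 N and linear speed of plate_thick above 0.15 m/s) or (contact force between plate_thin and the fingers below 0.01 N and linear speed of plate_thin above 0.15 m/s)).
It fails at once if one of the other things on the bench is shifted by more than 2 cm (distance of any of timer, jar, tape, brush, notebook, beaker from where it was at the start of the episode above 0.02 m).
It also fails if it takes over 72 s, if anything falls off the work surface, if the arm or the gripper's body presses on something with over 40 N, if the wrist force passes 120 N, or if a joint passes its speed limit or range.

## Working session

There is one attempt and no reset: what is moved stays moved. The work goes in short steps, Python scripts to look and compute and a shell command to move; the robot and the scene stay as the last step left them, time stands still between calls to the robot, and variables do not carry over. Pictures are saved under pics/ and viewed, and the job is handed in when it is done.

```bash
ls; mkdir -p pics
python3 - <<'E'
from cell import *
import cv2
s=get_state();print(s)
print(pinch_z)
for n in("side","top"):
    cv2.imwrite(f"pics/{n}0.png",grab_frame(n));print(camera_info(n))
    for l in ["gauge","slot_wide","slot_mid","setter","plate_thick","plate_thin","timer","jar","tape","brush","notebook","beaker"]:
        t=tip_of(n,l); print(n,l,[(x['point'],round(x['conf'],2)) for x in t][:3])
E
```

```text
pics
{'time_s': 0.0, 'joints': array([-1.31799048e+00,  2.60680557e-01, -1.39385257e-01,  1.17269509e+00,
       -6.39704448e-06,  1.57078866e+00]), 'qd': array([ 0.00092382, -0.00016981, -0.00080462, -0.00028602, -0.00018073,
       -0.00058373]), 'effort': array([ 9.50864269e-04, -4.05680823e+01,  2.53922045e+01,  1.87834381e-02,
        1.25992256e-04, -1.32474916e-06]), 'tcp_pos': array([ 131.14006065, -507.648071  ,  230.46059281]), 'ee_rot': array([-3.13962808e+00,  6.38196213e-06,  2.52813531e-01]), 'contact_force': array([ 0.23222726, -0.34933155, -0.31419023]), 'torque': array([ 0.04337685, -0.02182857, -0.01842715]), 'grip_width': 1.0002717116260382}
18.700000000000003
{'intrinsics': array([[448.51017561,   0.        , 317.31753979],
       [  0.        , 448.51017561, 243.74753425],
       [  0.        ,   0.        ,   1.        ]]), 'rvec': array([ 0.68791632, -2.49813297,  1.28610501]), 'tvec': array([466.49519256, 296.99371207, 892.51290793])}
side gauge [([365.3, 268.9], 0.73)]
side slot_wide [([357.4, 258.6], 0.82), ([426.9, 215.7], 0.52)]
side slot_mid [([364.7, 249
[... 475 characters left out ...]
.        , 570.84795442, 243.91130752],
       [  0.        ,   0.        ,   1.        ]]), 'rvec': array([ 2.15995468, -2.14749998,  0.13045362]), 'tvec': array([ -78.04392267,  579.70578939, 1614.22618157])}
top gauge [([351.1, 272.0], 0.74)]
top slot_wide [([327.3, 272.0], 0.82)]
top slot_mid [([345.6, 272.1], 0.97)]
top setter [([228.3, 275.5], 0.72)]
top plate_thick [([210.9, 275.1], 0.56)]
top plate_thin [([242.4, 275.6], 0.42)]
top timer [([277.3, 204.2], 0.75)]
top jar [([409.1, 292.4], 0.72), ([208.7, 273.3], 0.62)]
top tape [([379.7, 213.9], 0.69)]
top brush []
top notebook [([467.1, 291.6], 0.89), ([331.0, 275.1], 0.64), ([209.9, 274.4], 0.36)]
top beaker [([269.4, 184.5], 0.54)]
```

View pics/side0.png

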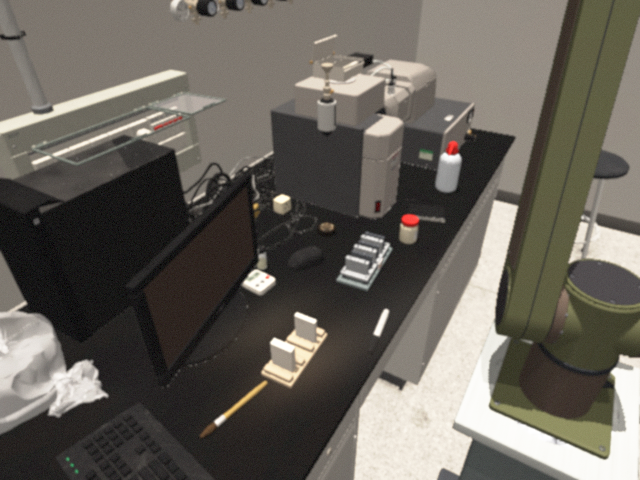

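View pics/top0.png

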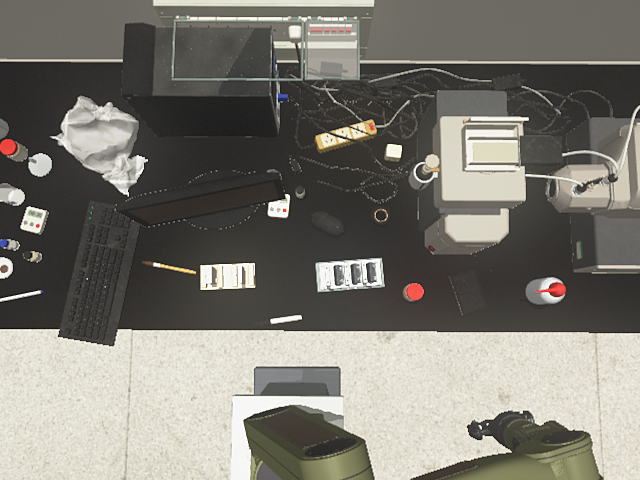

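Run:
```python
import cv2,numpy as np
t=cv2.imread("pics/top0.png");s=cv2.imread("pics/side0.png")
a=cv2.resize(t[245:305,190:270],None,fx=7,fy=7,interpolation=cv2.INTER_CUBIC)
b=cv2.resize(t[245:305,310:390],None,fx=7,fy=7,interpolation=cv2.INTER_CUBIC)
cv2.imwrite("pics/c1.png",cv2.resize(np.vstack([a,b]),None,fx=.7,fy=.7))
a=cv2.resize(s[305:390,255:335],None,fx=5,fy=5,interpolation=cv2.INTER_CUBIC)
b=cv2.resize(s[220:305,325:405],None,fx=5,fy=5,interpolation=cv2.INTER_CUBIC)
cv2.imwrite("pics/c2.png",np.hstack([a,b]))
```

```text
(no output)
```

View pics/c1.png

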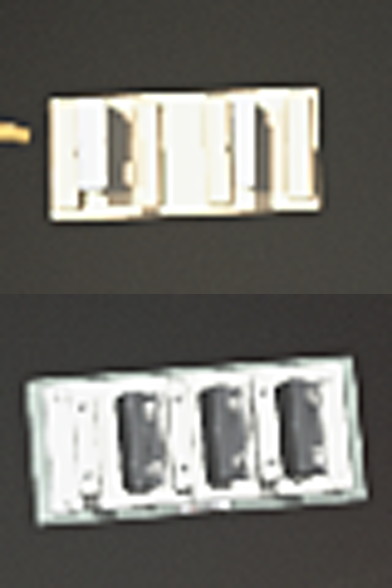

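View pics/c2.png

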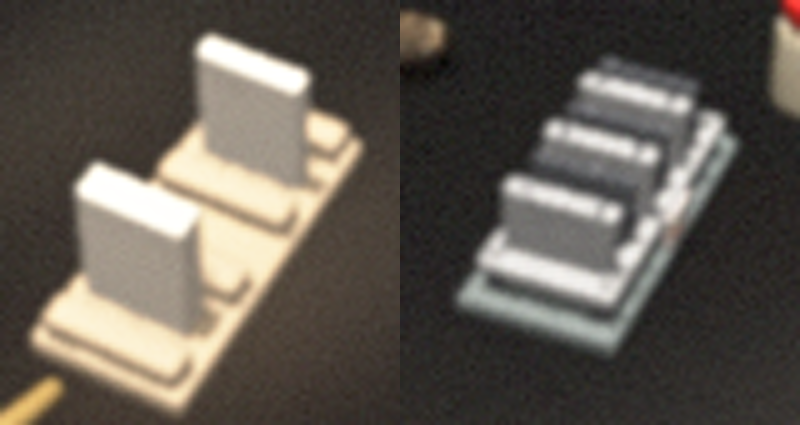

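```bash
cat > h.py <<'E'
import numpy as np,cv2
from cell import *
from scipy.optimize import least_squares
C={n:camera_info(n) for n in("side","top")}
def proj(n,P):
    c=C[n];return cv2.projectPoints(np.asarray(P,float).reshape(-1,1,3),c['rvec'],c['tvec'],c['intrinsics'],None)[0].reshape(-1,2)
def onz(n,uv,z):
    c=C[n];R=cv2.Rodrigues(c['rvec'])[0];o=-R.T@c['tvec'].ravel()
    d=R.T@np.linalg.inv(c['intrinsics'])@np.array([uv[0],uv[1],1.]);return o+d*(z-o[2])/d[2]
def tri(d):
    f=lambda p:np.concatenate([(proj(n,p)[0]-uv) for n,uv in d.items()])
    r=least_squares(f,[500,0,30]);return r.x,np.abs(r.fun).max()
E
python3 - <<'E'
from h import *
D=dict(gauge=([365.3,268.9],[351.1,272.0]),slot_wide=([357.4,258.6],[327.3,272]),slot_mid=([364.7,249.1],[345.6,272.1]),setter=([293.3,355.1],[228.3,275.5]),thick=([285.2,356.9],[210.9,275.1]),thin=([306.4,330.5],[242.4,275.6]),jar=([406.2,237.7],[409.1,292.4]))
Z=dict(gauge=0,slot_wide=69,slot_mid=69,setter=0,thick=42,thin=42,jar=0)
for k,(s,t) in D.items():
    p,e=tri(dict(side=s,top=t));print(k,p.round(1),round(e,2),'onz side',onz("side",s,Z[k])[:2].round(1),'top',onz("top",t,Z[k])[:2].round(1))
import os
for l in["gauge","setter","plate_thick","plate_thin"]:
  for n in("side","top"):
    r=trace(n,l)
    if r: 
        print(n,l,r[0]['conf'],r[0]['rect'],r[0]['pixels'].sum()); np.save(f"m_{n}_{l}.npy",r[0]['pixels'])
        print(cv2.minAreaRect(np.argwhere(r[0]['pixels'])[:,::-1].astype(np.float32)))
E
```

```text
gauge [ 500.9 -182.   -13.2] 0.77 onz side [ 492.4 -167.4] top [ 502.2 -180.4]
slot_wide [ 493.7 -110.3   72.4] 0.88 onz side [ 493.6 -115.1] top [ 496.5 -109.4]
slot_mid [ 496.  -161.1   69.2] 0.18 onz side [ 495.6 -161.4] top [ 496.5 -160.9]
setter [493.2 181.9   0.7] 1.16 onz side [495.5 182.1] top [489.8 180.3]
thick [487.  223.3  41. ] 0.29 onz side [486.  223.8] top [487.8 223.6]
thin [489.2 134.9  36.5] 0.69 onz side [487.6 139.7] top [486.8 133.2]
jar [ 445.2 -347.1   12. ] 0.8 onz side [ 452.8 -363.4] top [ 443.5 -349.7]
side gauge 0.66 [337.8, 233.6, 391.0, 290.0] 1917
((364.6112060546875, 261.21331787109375), (36.1392936706543, 62.2123908996582), 31.504268646240234)
top gauge 0.7 [316.4, 256.4, 384.4, 294.1] 1871
((350.00689697265625, 274.0827941894531), (29.398101806640625, 66.10420227050781), 85.2363510131836)
side setter 0.81 [263.4, 323.3, 326.6, 387.7] 1217
((294.5821838378906, 353.1006164550781), (32.693443298339844, 70.88337707519531), 34.82448196411133)
top setter 0.64 [199.1, 262.2, 255.1, 289.5] 1045
((227.75563049316406, 276.11224365234375), (25.46818733215332, 54.531883239746094), 87.1375961303711)
side plate_thick 0.76 [272.3, 339.8, 294.7, 375.0] 628
((282.5, 355.0), (32.0, 25.0), 90.0)
top plate_thick 0.55 [206.2, 265.2, 215.7, 284.6] 148
((210.5, 274.5), (17.0, 9.0), 90.0)
side plate_thin 0.87 [295.2, 313.2, 316.0, 340.6] 480
((305.5, 327.0), (28.0, 21.0), 90.0)
top plate_thin 0.5 [241.4, 265.8, 247.5, 283.3] 110
((241.0, 273.5), (17.0, 6.0), 90.0)
```

Run:
```python
from h import *
t=cv2.imread("pics/top0.png");s=cv2.imread("pics/side0.png")
def blob(img,x0,y0,x1,y1,th,seed):
    g=cv2.cvtColor(img[y0:y1,x0:x1],cv2.COLOR_BGR2GRAY)
    k=8;g=cv2.resize(g,None,fx=k,fy=k,interpolation=cv2.INTER_LINEAR)
    m=(g>th).astype(np.uint8)
    n,l=cv2.connectedComponents(m)
    sx,sy=int((seed[0]-x0+.5)*k),int((seed[1]-y0+.5)*k)
    sizes=np.bincount(l.ravel());sizes[0]=0
    m=(l==sizes.argmax()).astype(np.uint8)
    c=max(cv2.findContours(m,cv2.RETR_EXTERNAL,cv2.CHAIN_APPROX_NONE)[0],key=cv2.contourArea)[:,0].astype(float)
    return (c+.5)/k-.5+[x0,y0]
def fit(img,n,box,th,seed,z,L,W):
    c=blob(img,*box,th,seed)
    P=np.array([onz(n,p,z)[:2] for p in c],np.float32)
    r=cv2.minAreaRect(P); 
    # robust LSQ rect fit
    def f(q):
        x,y,a=q;d=P-[x,y];u=d[:,0]*np.cos(a)+d[:,1]*np.sin(a);v=-d[:,0]*np.sin(a)+d[:,1]*np.cos(a)
        return np.maximum(abs(u)-W/2,abs(v)-L/2)
    o=least_squares(f,[*r[0],0.],loss='soft_l1',f_scale=1)
    print(n,z,'minrect',r,'fit',o.x.round(3),np.abs(o.fun).mean().round(2), o.fun.mean().round(2))
for th in(90,120,150):
    fit(t,"top",(192,250,265,300),th,(228,275),8,160,72)
    fit(t,"top",(310,250,392,300),th,(350,275),8,196,86)
```

```text
top 8 minrect ((487.903076171875, 182.23028564453125), (76.90731811523438, 163.5054168701172), 2.742140054702759) fit [4.87840e+02 1.82693e+02 4.70000e-02] 1.32 1.29
top 8 minrect ((494.52044677734375, -174.75987243652344), (89.90619659423828, 199.67352294921875), 4.772651195526123) fit [ 4.94577e+02 -1.74695e+02  8.30000e-02] 0.89 0.87
top 8 minrect ((487.88970947265625, 182.3731689453125), (75.6383056640625, 162.39405822753906), 2.7305572032928467) fit [4.87914e+02 1.82707e+02 4.70000e-02] 0.87 0.58
top 8 minrect ((494.70172119140625, -175.06430053710938), (88.4219970703125, 197.96266174316406), 4.781550884246826) fit [ 4.94819e+02 -1.74896e+02  8.30000e-02] 0.9 -0.39
top 8 minrect ((487.94122314453125, 182.207275390625), (74.75418090820312, 161.28382873535156), 2.7305383682250977) fit [4.87931e+02 1.82454e+02 4.90000e-02] 0.73 -0.03
top 8 minrect ((494.77520751953125, -175.25013732910156), (86.94583892822266, 196.4368438720703), 4.759937763214111) fit [ 4.95059e+02 -1.75111e+02  8.10000e-02] 1.75 -1.69
```

```bash
cat >> h.py <<'E'
def box(x,y,a,lx,ly,z0,z1,ox=0,oy=0):
    c,s=np.cos(a),np.sin(a);o=[]
    for z in(z0,z1):
        for u,v in((-1,-1),(1,-1),(1,1),(-1,1)):
            X,Y=ox+u*lx/2,oy+v*ly/2;o.append([x+c*X-s*Y,y+s*X+c*Y,z])
    return np.array(o)
def draw(img,n,B,k,x0,y0,col):
    p=((proj(n,B)-[x0,y0]+.5)*k-.5).round().astype(int)
    for i in range(4):
        for a,b in((i,(i+1)%4),(i+4,(i+1)%4+4),(i,i+4)):cv2.line(img,tuple(map(int,p[a])),tuple(map(int,p[b])),col,1)
E
python3 - <<'E'
from h import *
t=cv2.imread("pics/top0.png");s=cv2.imread("pics/side0.png")
S=(488,182.4,.048);G=(494.8,-175,.083)
out=[]
for n,img,bx,k in(("side",s,(255,305,335,390),7),("side",s,(325,220,405,305),7)):
    x0,y0,x1,y1=bx
    a=cv2.resize(img[y0:y1,x0:x1],None,fx=k,fy=k,interpolation=cv2.INTER_LINEAR)
    draw(a,n,box(*S,72,160,0,10),k,x0,y0,(0,0,255));draw(a,n,box(*S,50,16,10,74,0,45),k,x0,y0,(0,255,0));draw(a,n,box(*S,50,11,10,74,0,-45),k,x0,y0,(0,255,0))
    draw(a,n,box(*G,86,196,0,10),k,x0,y0,(0,0,255))
    out.append(a)
cv2.imwrite("pics/o1.png",cv2.resize(np.hstack(out),None,fx=.7,fy=.7,interpolation=cv2.INTER_AREA))
E
```

```text
(no output)
```

View pics/o1.png

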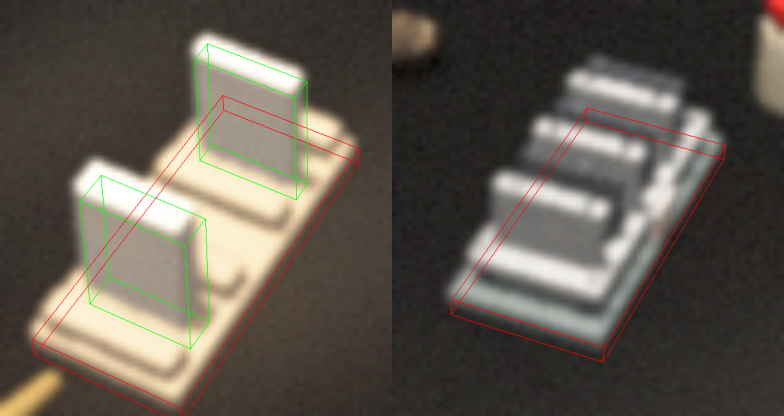

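Run:
```python
from h import *
t=cv2.imread("pics/top0.png");s=cv2.imread("pics/side0.png")
S=(488,182.4,.048);G=(494.8,-175,.083)
out=[]
for n,img,bx,k in(("top",t,(192,255,262,297),11),):
    x0,y0,x1,y1=bx
    a=cv2.resize(img[y0:y1,x0:x1],None,fx=k,fy=k,interpolation=cv2.INTER_LINEAR)
    a=(a.astype(float)*.8).astype(np.uint8)
    b=a.copy()
    draw(a,n,box(*S,72,160,0,10),k,x0,y0,(0,0,255));draw(a,n,box(*S,50,16,10,74,0,45),k,x0,y0,(0,200,0));draw(a,n,box(*S,50,11,10,74,0,-45),k,x0,y0,(0,200,0))
    out.append(a)
b=cv2.cvtColor(b,cv2.COLOR_BGR2GRAY);b=cv2.cvtColor(cv2.LUT(b,np.clip((np.arange(256)-120)*3,0,255).astype(np.uint8)),cv2.COLOR_GRAY2BGR)
cv2.imwrite("pics/o2.png",cv2.resize(np.vstack(out+[b]),None,fx=.64,fy=.64,interpolation=cv2.INTER_AREA))
```

```text
(no output)
```

View pics/o2.png

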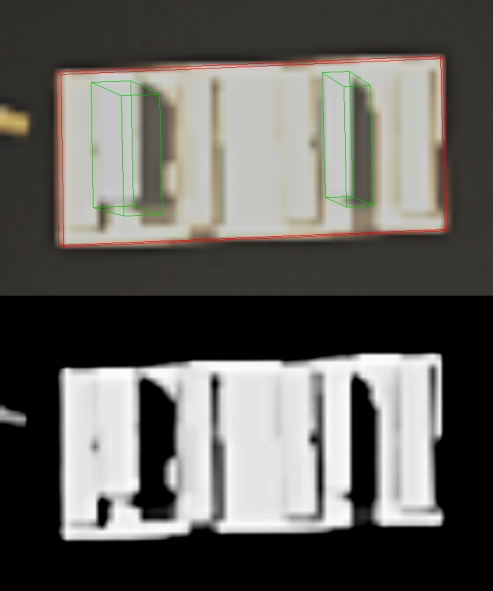

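```bash
python3 -m inch '{"travel":[[8,15,0],[22,45,0],[37,76,0],[52,107,0],[67,138,0],[82,169,0],[97,200,0],[112,231,0]],"yaw":[0,-0.02,-0.04,-0.06,-0.08,-0.10,-0.12,-0.14]}' -1 40
python3 -m inch '{"travel":[[15,31,0],[30,62,0],[45,93,0],[60,124,0],[75,155,0],[90,186,0],[105,217,0],[120,247,0]],"yaw":[-0.01,-0.02,-0.03,-0.04,-0.05,-0.06,-0.065,-0.065]}'
python3 -m inch '{"travel":[[15,31,0],[30,62,0],[45,93,0],[60,124,-10],[75,155,-30],[90,186,-50],[105,217,-65],[124,254.5,-80]],"yaw":[0,0,0,0,0,0,0,0]}'
```

```text
time_s: 2.37
tcp_pos: [243.6, -275.8, 231.4]
ee_rot: [3.141, -0.001, 0.111]
contact_force: [1.8, -0.4, -0.0]
grip_width: 1.0
time_s: 3.03
tcp_pos: [363.7, -28.5, 231.6]
ee_rot: [3.141, -0.001, 0.048]
contact_force: [0.8, -0.4, -0.3]
grip_width: 0.997
time_s: 3.7
tcp_pos: [466.4, 56.2, 181.0]
ee_rot: [-3.109, 0.001, 0.099]
contact_force: [-0.3, -0.3, 0.6]
grip_width: 0.997
```

```bash
python3 -m inch '{"travel":[[0,0,0],[0,0,0]],"yaw":[0,0]}'
```

```text
time_s: 3.87
tcp_pos: [465.8, 55.9, 181.3]
ee_rot: [-3.109, 0.002, 0.098]
contact_force: [-0.7, 0.1, -0.1]
grip_width: 0.998
```

Run:
```python
from h import *
s=get_state();print(s['joints'].round(3),s['tcp_pos'],s['ee_rot'],s['contact_force'],s['torque'],s['effort'].round(1))
cv2.imwrite("pics/s2.png",grab_frame("side"));cv2.imwrite("pics/t2.png",grab_frame("top"))
```

```text
[ 0.097  0.196 -0.36   1.017  0.032  3.141] [465.76543589  55.92037273 181.26523932] [-3.10919443e+00  2.47752862e-03  9.83728359e-02] [-0.716676    0.07625447 -0.07021517] [-0.05438456 -0.02519863  0.04379531] [  0.1 -34.5  24.2  -0.3   0.1  -0. ]
```

View pics/s2.png

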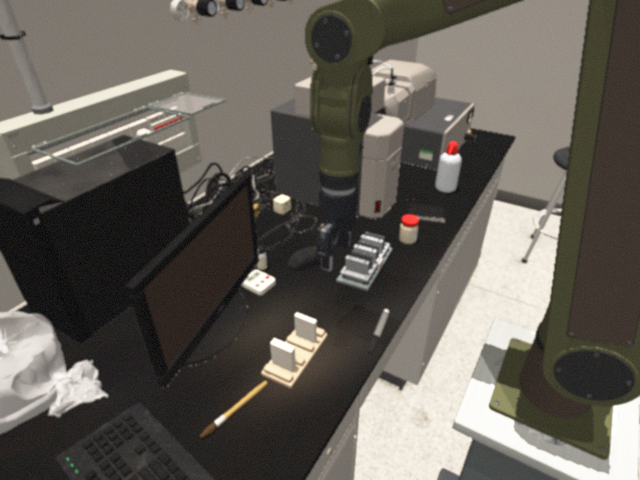

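```bash
python3 -m inch '{"travel":[[0,0,0],[0,0,0],[0,0,0],[0,0,0],[0,0,0],[0,0,0],[0,0,0],[0,0,0]],"yaw":[0.12,0.24,0.36,0.48,0.60,0.72,0.84,0.96]}'
```

```text
time_s: 4.63
tcp_pos: [465.9, 55.8, 182.7]
ee_rot: [-3.11, 0.0, 1.064]
contact_force: [-0.4, 0.3, -1.1]
grip_width: 0.996
```

```bash
for i in 1; do python3 -m inch '{"travel":[[0,0,0],[0,0,0],[0,0,0],[0,0,0],[0,0,0],[0,0,0],[0,0,0],[0,0,0]],"yaw":[0.12,0.24,0.36,0.48,0.60,0.72,0.84,0.96]}'
python3 -m inch '{"travel":[[0,0,0],[0,0,0],[0,0,0],[0,0,0],[0,0,0],[0,0,0],[0,0,0],[0,0,0]],"yaw":[0.12,0.24,0.36,0.48,0.60,0.72,0.84,0.96]}'; done
python3 -c "
from cell import *
s=get_state();print(s['joints'].round(4),s['ee_rot'].round(4))"
```

```text
time_s: 5.3
tcp_pos: [465.9, 55.8, 182.7]
ee_rot: [-3.11, 0.001, 2.024]
contact_force: [0.1, -0.7, -0.2]
grip_width: 1.0
time_s: 5.97
tcp_pos: [465.8, 55.8, 182.7]
ee_rot: [-3.109, 0.002, 2.984]
contact_force: [-0.2, 0.2, 0.5]
grip_width: 1.002
[ 0.1406  0.1987 -0.3524  1.0272 -0.0313  0.2983] [-3.1095e+00  1.9000e-03  2.9840e+00]
```

```bash
python3 -m inch '{"travel":[[0,0,0],[0,0,0],[0,0,0],[0,0,0],[0,0,0],[0,0,0],[0,0,0],[0,0,0]],"yaw":[0.12,0.24,0.36,0.48,0.60,0.72,0.84,0.96]}'
python3 -m inch '{"travel":[[0,0,0],[0,0,0],[0,0,0],[0,0,0],[0,0,0],[0,0,0],[0,0,0],[0,0,0]],"yaw":[0.12,0.24,0.36,0.48,0.60,0.72,0.84,0.96]}'
python3 -m inch '{"travel":[[0,0,0],[0,0,0],[0,0,0],[0,0,0],[0,0,0],[0,0,0],[0,0,0],[0,0,0]],"yaw":[0.12,0.24,0.36,0.48,0.60,0.72,0.84,0.96]}'
python3 -m inch '{"travel":[[0,0,0],[0,0,0],[0,0,0],[0,0,0],[0,0,0]],"yaw":[0.12,0.24,0.36,0.48,0.55]}'
python3 -c "
from cell import *
s=get_state();print(s['joints'].round(4),s['ee_rot'].round(4))"
```

```text
time_s: 6.63
tcp_pos: [465.8, 55.8, 182.7]
ee_rot: [-3.108, 0.002, -2.339]
contact_force: [-0.2, 0.8, -0.1]
grip_width: 1.0
time_s: 7.3
tcp_pos: [465.8, 55.8, 182.7]
ee_rot: [-3.108, 0.001, -1.379]
contact_force: [-0.0, 1.2, 0.5]
grip_width: 1.004
time_s: 7.97
tcp_pos: [465.8, 55.8, 182.7]
ee_rot: [-3.109, -0.0, -0.419]
contact_force: [0.7, 0.4, -0.5]
grip_width: 1.001
time_s: 8.38
tcp_pos: [465.2, 62.0, 182.6]
ee_rot: [-3.116, -0.0, 0.115]
contact_force: [-0.2, -0.3, -0.7]
grip_width: 1.001
[ 0.1151  0.1932 -0.3595  1.0178  0.0256 -3.1417] [-3.116e+00 -3.000e-04  1.152e-01]
```

```bash
python3 -m inch '{"travel":[[0,0,0],[0,0,0]],"yaw":[0.06,0.06]}'
python3 -c "
from cell import *
s=get_state();print(s['joints'].round(4),s['ee_rot'].round(4))"
```

```text
time_s: 8.55
tcp_pos: [462.6, 79.1, 182.6]
ee_rot: [-3.127, -0.0, 0.158]
contact_force: [0.6, 0.2, 0.5]
grip_width: 0.998
[ 0.1594  0.1932 -0.3594  1.0178  0.0146 -3.1406] [-3.127e+00 -4.000e-04  1.583e-01]
```

Works; 0.0146 left.

```bash
python3 -m inch '{"travel":[[0,0,0],[0,0,0]],"yaw":[0.07,0.07]}'
python3 -c "
from cell import *
s=get_state();print(s['joints'].round(4),s['ee_rot'].round(4))"
```

```text
time_s: 8.72
tcp_pos: [459.0, 96.0, 182.4]
ee_rot: [3.141, 0.0, 0.205]
contact_force: [0.4, 0.4, 0.2]
grip_width: 0.999
[ 2.0640e-01  1.9310e-01 -3.6010e-01  1.0178e+00 -2.0000e-04 -3.1406e+00] [3.1414e+00 2.0000e-04 2.0540e-01]
```

```bash
python3 -m inch '{"travel":[[0,0,0],[0,0,0],[0,0,0],[0,5,0],[2,10,0],[4,15,0],[6,20,0],[8,25,0]],"yaw":[-0.12,-0.24,-0.36,-0.48,-0.60,-0.72,-0.84,-0.96]}'
python3 -m inch '{"travel":[[2,8,0],[4,16,0],[6,24,0],[8,32,0],[10,40,0],[12,48,0],[14,56,0],[16,64,0]],"yaw":[-0.12,-0.24,-0.36,-0.48,-0.60,-0.72,-0.84,-0.96]}'
python3 -m inch '{"travel":[[1,8,0],[2,16,0],[4,24,0],[4.5,32,0],[4.5,39.5,0],[4.5,39.5,0],[4.5,39.5,0],[4.5,39.5,0]],"yaw":[-0.12,-0.24,-0.36,-0.48,-0.60,-0.72,-0.84,-0.96]}'
python3 -m inch '{"travel":[[0,0,-10],[0,0,-25],[0,0,-40],[0,0,-55],[0,0,-60]],"yaw":[-0.12,-0.24,-0.36,-0.419,-0.419]}'
python3 - <<'E'
from h import *
s=get_state();print(s['joints'].round(4),s['ee_rot'].round(4),s['tcp_pos'])
cv2.imwrite("pics/s3.png",cv2.resize(grab_frame("side")[200:400,200:420],None,fx=3,fy=3));cv2.imwrite("pics/t3.png",cv2.resize(grab_frame("top")[220:320,180:280],None,fx=6,fy=6))
E
```

```text
time_s: 9.38
tcp_pos: [467.5, 119.0, 182.2]
ee_rot: [3.141, 0.001, -0.765]
contact_force: [-0.1, -1.0, -0.5]
grip_width: 0.999
time_s: 10.05
tcp_pos: [483.7, 183.2, 182.2]
ee_rot: [3.141, 0.001, -1.724]
contact_force: [-0.3, 0.2, 0.4]
grip_width: 0.998
time_s: 10.72
tcp_pos: [488.1, 222.4, 182.1]
ee_rot: [3.141, 0.001, -2.684]
contact_force: [-0.0, -0.3, -0.5]
grip_width: 1.003
time_s: 11.13
tcp_pos: [486.8, 221.7, 120.1]
ee_rot: [-3.141, -0.002, -3.098]
contact_force: [-0.4, -0.3, -0.4]
grip_width: 1.002
[ 4.271e-01  3.495e-01 -3.133e-01  9.095e-01  3.000e-04  3.839e-01] [-3.1413e+00 -1.6000e-03 -3.0983e+00] [486.84019022 221.71576593 120.1457795 ]
```

View pics/s3.png

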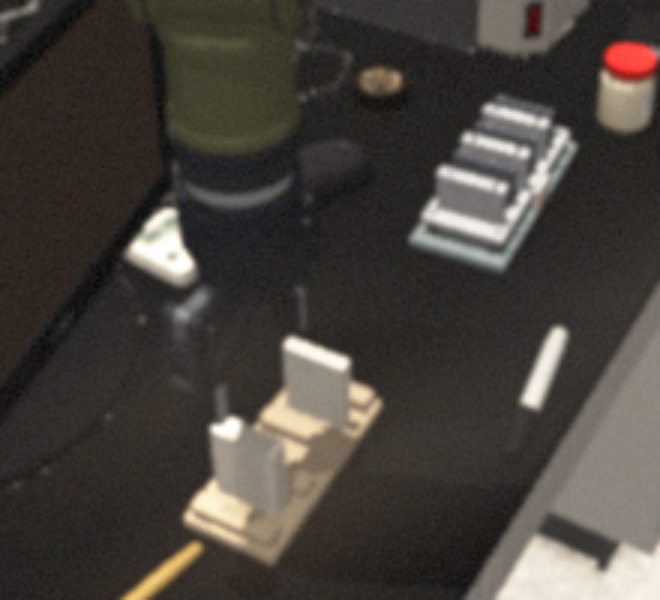

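View pics/t3.png

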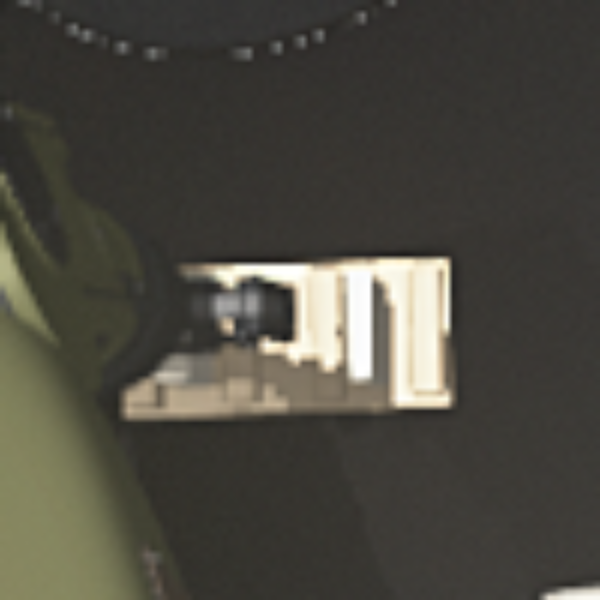

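Run:
```python
from h import *
for dy in(-50,0,50):
    for dz in(0,25,60):
        print(dy,dz,((proj("side",[487-dy*.048,222+dy,120+dz])[0]-[200,200])*3).round(),((proj("top",[487-dy*.048,222+dy,120+dz])[0]-[180,220])*6).round())
```

```text
-50 0 [289. 340.] [267. 315.]
-50 25 [288. 312.] [258. 311.]
-50 60 [286. 273.] [245. 305.]
0 0 [250. 388.] [157. 320.]
0 25 [249. 360.] [146. 316.]
0 60 [246. 320.] [130. 310.]
50 0 [208. 440.] [ 47. 325.]
50 25 [205. 412.] [ 34. 321.]
50 60 [201. 372.] [ 16. 315.]
```

```bash
python3 -m inch '{"travel":[[0,0,0],[0,0,-20],[0,0,-40],[0,0,-52],[0,0,-52]],"yaw":[0,0,0,0,0]}'
```

```text
time_s: 11.65
tcp_pos: [487.0, 222.5, 68.4]
ee_rot: [3.142, -0.001, -3.095]
contact_force: [-0.9, 0.3, -0.5]
grip_width: 1.003
```

```bash
python3 -m inch '{"travel":[[0,1.5,-8],[0,1.5,-18],[0,1.5,-22.5],[0,1.5,-22.5]],"yaw":[0,0,0,0]}'
python3 -m inch '{"travel":[[0,0,0],[0,0,0],[0,0,0],[0,0,0],[0,0,0],[0,0,0]],"yaw":[0,0,0,0,0,0]}' 1 25
```

```text
time_s: 11.98
tcp_pos: [487.5, 224.5, 46.4]
ee_rot: [3.141, -0.0, -3.096]
contact_force: [-0.1, 0.4, -0.1]
grip_width: 1.0
time_s: 12.48
tcp_pos: [488.2, 224.8, 47.4]
ee_rot: [3.14, 0.002, -3.096]
contact_force: [0.7, 0.0, 1.5]
grip_width: 0.181
```

```bash
python3 -m inch '{"travel":[[0,0,0],[0,0,0],[0,0,2],[0,0,8],[0,0,20],[0,0,40],[0,0,60],[0,0,70]],"yaw":[0,0,0,0,0,0,0,0]}' 1 60
python3 - <<'E'
from h import *
s=get_state();print(s['ee_rot'].round(4),s['tcp_pos'],s['contact_force'])
cv2.imwrite("pics/s4.png",cv2.resize(grab_frame("side")[220:400,220:400],None,fx=3.3,fy=3.3))
E
```

```text
time_s: 13.15
tcp_pos: [488.9, 225.0, 119.3]
ee_rot: [3.14, 0.003, -3.096]
contact_force: [1.1, 0.8, -1.8]
grip_width: 0.178
[ 3.1396  0.0033 -3.0961] [488.88433221 225.04801642 119.29756611] [ 1.13705855  0.77792022 -1.78704683]
```

View pics/s4.png

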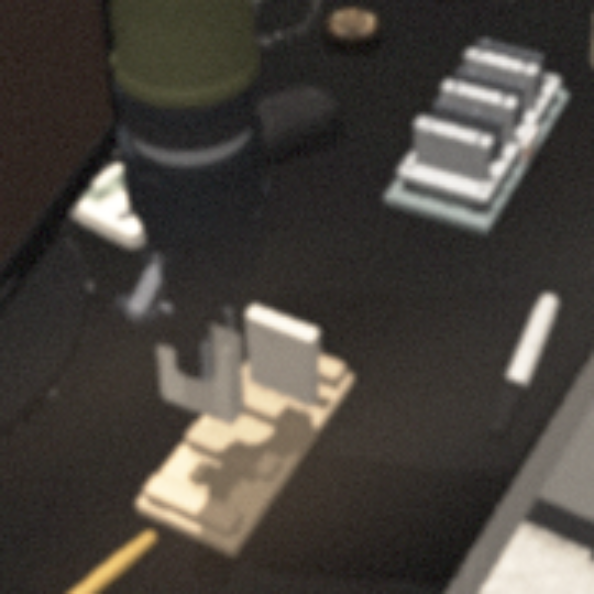

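Run:
```python
from h import *
t=cv2.imread("pics/top0.png");s=cv2.imread("pics/side0.png")
x0,y0,x1,y1=312,254,388,296;k=10
a=cv2.resize(t[y0:y1,x0:x1],None,fx=k,fy=k,interpolation=cv2.INTER_LINEAR)
g=cv2.cvtColor(a,cv2.COLOR_BGR2GRAY);g=cv2.LUT(g,np.clip((np.arange(256)-40)*1.19,0,255).astype(np.uint8))
cv2.imwrite("pics/g1.png",g)
x0,y0,x1,y1=332,228,398,294;k=9
a=cv2.resize(s[y0:y1,x0:x1],None,fx=k,fy=k,interpolation=cv2.INTER_LINEAR)
cv2.imwrite("pics/g2.png",a)
```

View pics/g1.png

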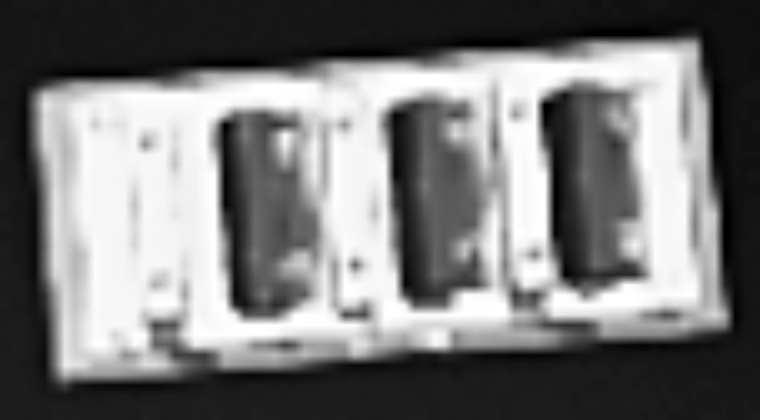

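View pics/g2.png

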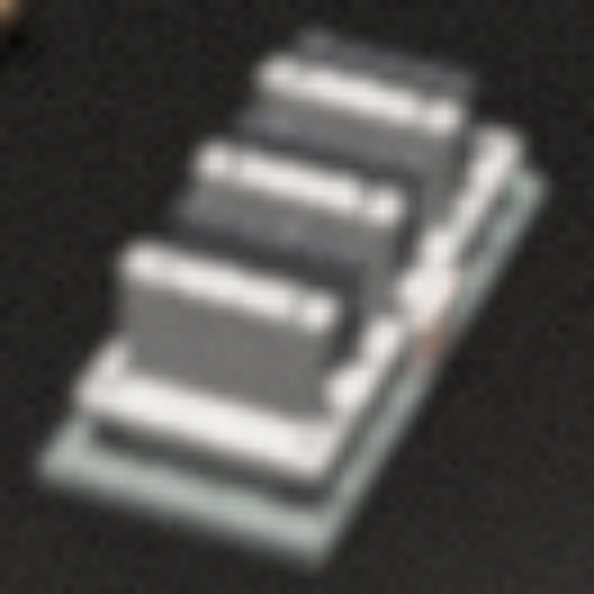

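```bash
cat > ov.py <<'E'
from h import *
import sys
gx,gy,ga,f,th,ds0,ds1=map(float,sys.argv[1:8])
t=cv2.imread("pics/top0.png");s=cv2.imread("pics/side0.png")
out=[]
for n,img,(x0,y0,x1,y1),k,d in(("top",t,(312,254,388,296),10,(0,0)),("side",s,(332,228,398,294),9,(ds0,ds1))):
    a=cv2.resize(img[y0:y1,x0:x1],None,fx=k,fy=k,interpolation=cv2.INTER_LINEAR);a=(a*.75).astype(np.uint8)
    draw(a,n,box(gx,gy,ga,86,196,0,10),k,x0-d[0],y0-d[1],(0,0,255))
    for o in(0,-55,-105): draw(a,n,box(gx,gy,ga,60,th,31,69,0,f+o+th/2),k,x0-d[0],y0-d[1],(0,255,0))
    out.append(a)
cv2.imwrite("pics/"+sys.argv[8]+"t.png",out[0]);cv2.imwrite("pics/"+sys.argv[8]+"s.png",out[1])
E
python3 ov.py 494.8 -175 .083 60 10 0 -1.3 ov1
python3 -c "
from h import *
print(onz('top',(329.8,274.5),69),onz('top',(349.5,273.5),69),onz('top',(349.5,273.5),31), -cv2.Rodrigues(C['top']['rvec'])[0].T@C['top']['tvec'].ravel())"
```

```text
[ 489.4558596  -116.43735672   69.        ] [ 492.59209869 -171.87368783   69.        ] [ 495.43913929 -173.95537105   31.        ] [ 372.34406634  -83.95140386 1673.97367943]
```

View pics/ov1t.png

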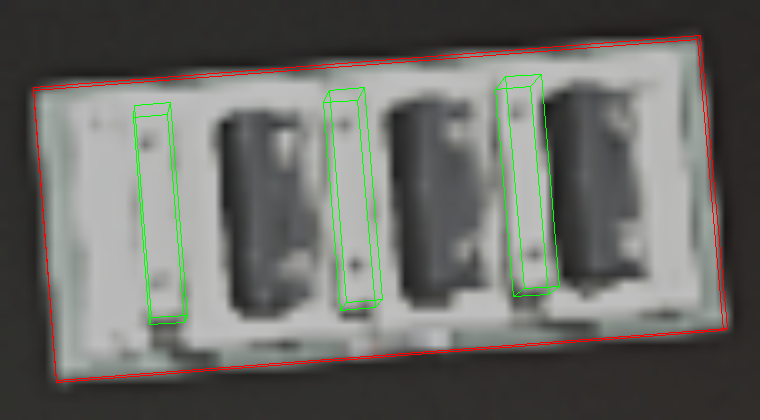

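View pics/ov1s.png

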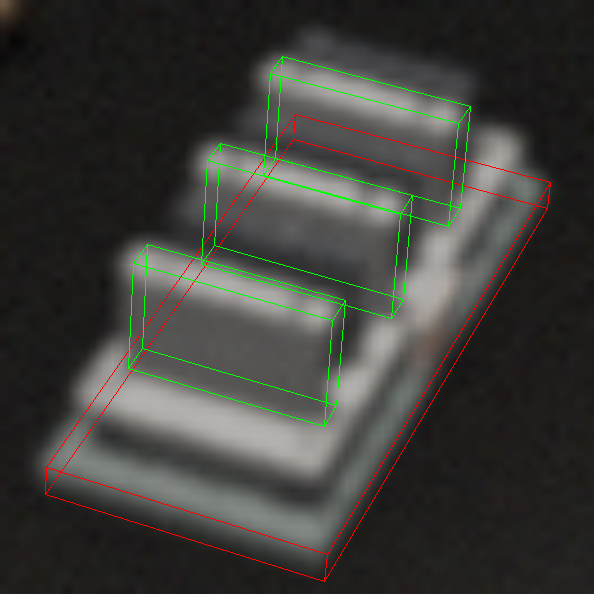

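```bash
python3 -m inch '{"travel":[[0,-5,20],[0,-20,35],[0,-45,40],[0,-75,40],[0,-105,40],[0,-135,40],[0,-165,40],[1,-195,40]],"yaw":[0,0,0,0.01,0.02,0.03,0.037,0.037]}'
python3 -m inch '{"travel":[[0,-30,0],[0,-60,0],[0,-90,-5],[0,-115,-10],[0,-135,-18],[0,-148,-26],[1,-154.5,-28],[1,-154.5,-28]],"yaw":[0,0,0,0,0,0,0,0]}'
python3 - <<'E'
from h import *
s=get_state();print(s['ee_rot'].round(4),s['tcp_pos'],s['contact_force'])
a=grab_frame("side");b=grab_frame("top");cv2.imwrite("pics/s5r.png",a);cv2.imwrite("pics/t5r.png",b)
for n in("side","top"):
    for l in("plate_thick","slot_wide","slot_mid"):print(n,l,[(x['point'],round(x['conf'],2)) for x in tip_of(n,l)][:2])
cv2.imwrite("pics/s5.png",cv2.resize(a[200:300,320:420],None,fx=6,fy=6))
E
```

```text
time_s: 13.87
tcp_pos: [488.0, 28.3, 156.4]
ee_rot: [3.14, -0.0, -3.058]
contact_force: [0.6, -1.0, -2.3]
grip_width: 0.176
time_s: 14.53
tcp_pos: [489.2, -125.7, 127.9]
ee_rot: [3.14, -0.001, -3.061]
contact_force: [-0.9, -0.2, -1.5]
grip_width: 0.179
[ 3.1399e+00 -1.2000e-03 -3.0611e+00] [ 489.19080129 -125.68687441  127.88325488] [-0.94793618 -0.18925265 -1.54587525]
side plate_thick [([363.7, 240.4], 0.57)]
side slot_wide []
side slot_mid [([363.2, 251.2], 0.88)]
top plate_thick []
top slot_wide []
top slot_mid [([349.1, 272.5], 0.56), ([170.1, 266.5], 0.48)]
```

View pics/s5.png

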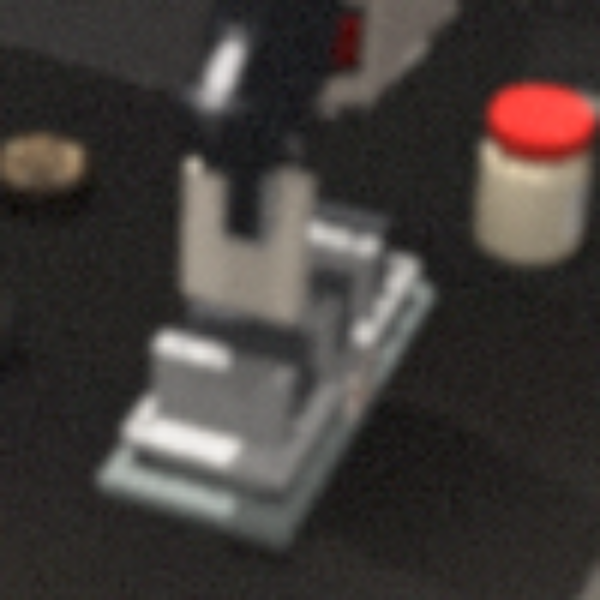

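Run:
```python
from h import *
s=cv2.imread("pics/s5r.png");x0,y0,x1,y1=332,218,398,294;k=8
a=cv2.resize(s[y0:y1,x0:x1],None,fx=k,fy=k,interpolation=cv2.INTER_LINEAR);a=(a*.8).astype(np.uint8)
b=91.2
draw(a,"side",box(489.2,-125.7,.083,50,16,b,b+64),k,x0,y0,(0,255,255))
f=60;draw(a,"side",box(494.8,-175,.083,60,10,31,69,0,f+5),k,x0,y0,(0,255,0))
cv2.imwrite("pics/o5.png",a)
```

```text
(no output)
```

View pics/o5.png

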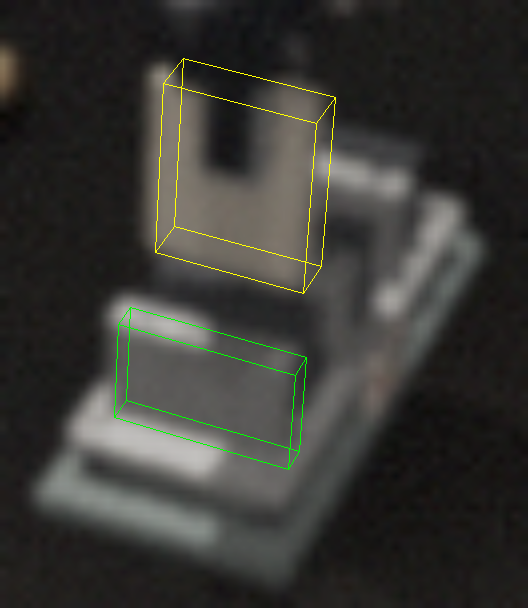

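```bash
python3 -m inch '{"travel":[[0,0,-5],[0,0,-10],[0,0,-15],[0,0,-18],[0,0,-18],[0,0,-18]],"yaw":[0,0,0,0,0,0]}'
python3 -c "
from cell import *
s=get_state();print(s['tcp_pos'],s['ee_rot'],s['contact_force'],s['torque'])"
```

```text
time_s: 15.43
tcp_pos: [489.7, -124.8, 110.7]
ee_rot: [3.14, 0.0, -3.059]
contact_force: [-0.4, -0.0, -2.4]
grip_width: 0.175
[ 489.67932722 -124.75820399  110.69493214] [ 3.14020141e+00  1.30688648e-04 -3.05914553e+00] [-0.3795143  -0.03236193 -2.44966817] [0.01102163 0.04405776 0.03787096]
```

```bash
python3 -m inch '{"travel":[[0,0,-2],[0,0,-4],[0,0,-5.5],[0,0,-5.5]],"yaw":[0,0,0,0]}'
python3 -m inch '{"travel":[[0,0,-1],[0,0,-2],[0,0,-2]],"yaw":[0,0,0]}'
```

```text
time_s: 15.77
tcp_pos: [489.8, -124.8, 105.4]
ee_rot: [3.14, 0.001, -3.059]
contact_force: [-0.7, -0.1, -3.3]
grip_width: 0.171
time_s: 16.02
tcp_pos: [490.0, -124.8, 103.5]
ee_rot: [3.14, 0.001, -3.059]
contact_force: [-0.1, 1.2, -2.3]
grip_width: 0.176
```

```bash
python3 -m inch '{"travel":[[0,0,-1],[0,0,-2],[0,0,-3],[0,0,-3]],"yaw":[0,0,0,0]}'
python3 -m inch '{"travel":[[0,0,-1],[0,0,-2],[0,0,-3],[0,0,-3]],"yaw":[0,0,0,0]}'
```

```text
time_s: 16.35
tcp_pos: [489.9, -124.8, 100.4]
ee_rot: [3.14, 0.001, -3.059]
contact_force: [0.3, -0.4, -1.9]
grip_width: 0.175
time_s: 16.68
tcp_pos: [489.9, -124.8, 97.4]
ee_rot: [3.14, 0.001, -3.059]
contact_force: [0.3, 0.1, -2.2]
grip_width: 0.177
```

```bash
python3 -m inch '{"travel":[[0,0.4,0],[0,0.8,0],[0,0.8,0]],"yaw":[0,0,0]}'
python3 -m inch '{"travel":[[0,0.4,0],[0,0.8,0],[0,0.8,0]],"yaw":[0,0,0]}'
python3 -c "
from cell import *
s=get_state();print(s['tcp_pos'],s['ee_rot'],s['contact_force'],s['torque'])"
```

```text
time_s: 16.93
tcp_pos: [490.0, -124.1, 97.6]
ee_rot: [3.141, 0.001, -3.059]
contact_force: [0.5, -1.1, -2.8]
grip_width: 0.176
time_s: 17.18
tcp_pos: [490.0, -124.0, 97.7]
ee_rot: [-3.141, 0.001, -3.059]
contact_force: [-0.2, -2.6, -3.2]
grip_width: 0.177
[ 490.03444386 -123.97023606   97.68213097] [-3.14079439e+00  8.29168721e-04 -3.05927037e+00] [-0.21014815 -2.58864293 -3.22917981] [-0.86428681  0.03587907  0.02899638]
```

```bash
python3 -m inch '{"travel":[[0,0,-1],[0,0,-2],[0,0,-2]],"yaw":[0,0,0]}'
python3 -m inch '{"travel":[[0,0,-1],[0,0,-2],[0,0,-2]],"yaw":[0,0,0]}'
python3 -m inch '{"travel":[[0,0,-1],[0,0,-2],[0,0,-2]],"yaw":[0,0,0]}'
python3 -m inch '{"travel":[[0,0,-1],[0,0,-2],[0,0,-2]],"yaw":[0,0,0]}'
```

```text
time_s: 17.43
tcp_pos: [490.7, -123.9, 95.9]
ee_rot: [-3.141, 0.002, -3.059]
contact_force: [-0.4, -4.2, -0.8]
grip_width: 0.174
time_s: 17.68
tcp_pos: [490.8, -123.9, 93.9]
ee_rot: [-3.141, 0.002, -3.059]
contact_force: [0.4, -5.0, -1.7]
grip_width: 0.171
time_s: 17.93
tcp_pos: [490.9, -123.9, 91.9]
ee_rot: [-3.141, 0.003, -3.059]
contact_force: [0.1, -6.0, -1.0]
grip_width: 0.175
time_s: 18.18
tcp_pos: [490.9, -123.9, 89.9]
ee_rot: [-3.141, 0.003, -3.059]
contact_force: [1.0, -6.2, -1.3]
grip_width: 0.18
```

```bash
python3 -m inch '{"travel":[[0,-0.5,-1],[0,-0.5,-2],[0,-0.5,-2]],"yaw":[0,0,0]}'
python3 -m inch '{"travel":[[0,0,-1],[0,0,-2],[0,0,-2]],"yaw":[0,0,0]}'
python3 -c "
from cell import *
s=get_state();print(s['tcp_pos'],s['ee_rot'],s['contact_force'],s['torque'])"
```

```text
time_s: 18.43
tcp_pos: [490.6, -124.0, 87.7]
ee_rot: [3.141, 0.002, -3.059]
contact_force: [1.5, -5.3, -1.1]
grip_width: 0.174
time_s: 18.68
tcp_pos: [490.4, -124.1, 85.6]
ee_rot: [3.141, 0.002, -3.059]
contact_force: [1.2, -5.4, -0.3]
grip_width: 0.177
[ 490.41217434 -124.05503947   85.62167402] [ 3.14127460e+00  1.65813771e-03 -3.05917939e+00] [ 1.23774273 -5.37147996 -0.29743005] [-1.23513935 -0.27859451  0.07639185]
```

```bash
python3 -m inch '{"travel":[[0,-0.2,-1],[0,-0.3,-2],[0,-0.3,-2]],"yaw":[0,0,0]}'
python3 -m inch '{"travel":[[0,0,-1],[0,0,-1.5],[0,0,-1.5]],"yaw":[0,0,0]}'
python3 -c "
from cell import *
s=get_state();print(s['tcp_pos'],s['ee_rot'],s['contact_force'],s['torque'])"
```

```text
time_s: 18.93
tcp_pos: [490.4, -124.1, 83.8]
ee_rot: [3.141, 0.002, -3.059]
contact_force: [0.7, -5.3, 3.0]
grip_width: 0.168
time_s: 19.18
tcp_pos: [490.4, -124.1, 82.5]
ee_rot: [3.141, 0.002, -3.059]
contact_force: [-0.3, -5.0, 5.6]
grip_width: 0.177
[ 490.37836702 -124.10733278   82.53633894] [ 3.14078447e+00  1.87124933e-03 -3.05904458e+00] [-0.25035536 -4.96326756  5.63369616] [-0.98427135  0.04456266  0.10645029]
```

```bash
python3 -m inch '{"travel":[[0,0,-0.7],[0,0,-1.5],[0,0,-1.5]],"yaw":[0,0,0]}'
python3 - <<'E'
from h import *
s=get_state();print(s['tcp_pos'],s['ee_rot'],s['contact_force'],s['torque'])
a=grab_frame("side");cv2.imwrite("pics/s6.png",cv2.resize(a[220:300,325:405],None,fx=7.4,fy=7.4,interpolation=cv2.INTER_CUBIC))
E
```

```text
time_s: 19.43
tcp_pos: [490.4, -124.1, 81.3]
ee_rot: [3.141, 0.002, -3.059]
contact_force: [-1.4, -4.3, 7.9]
grip_width: 0.176
[ 490.43738973 -124.11083554   81.30385839] [ 3.14080786e+00  2.09220731e-03 -3.05902320e+00] [-1.39842602 -4.29403633  7.90389534] [-0.91123944  0.13228087  0.06675044]
```

View pics/s6.png

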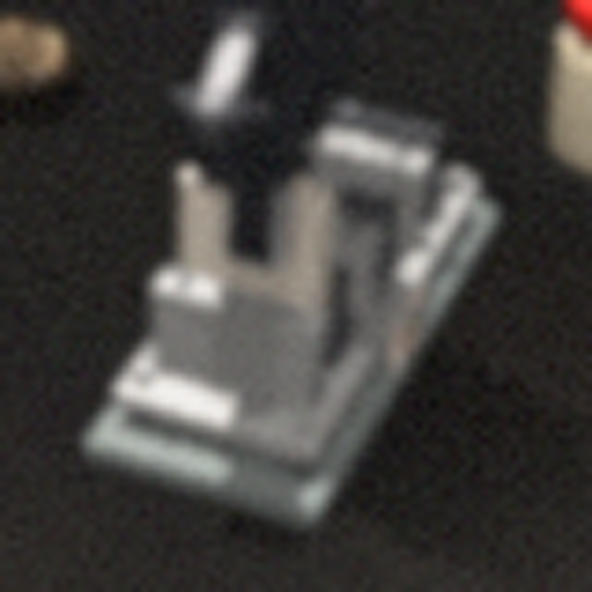

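```bash
python3 -m inch '{"travel":[[0,0,-0.4],[0,0,-0.7],[0,0,-0.7]],"yaw":[0,0,0]}'
python3 - <<'E'
from h import *
for i in range(6):
    s=get_state();print(s['time_s'],s['tcp_pos'].round(2),s['contact_force'].round(2),s['torque'].round(2));a=grab_frame("side")
E
```

```text
time_s: 19.73
tcp_pos: [490.5, -124.1, 80.8]
ee_rot: [3.141, 0.002, -3.059]
contact_force: [-1.2, -4.7, 8.9]
grip_width: 0.175
19.7333 [ 490.46 -124.11   80.83] [-1.21 -4.75  8.87] [-0.92  0.22  0.13]
19.7833 [ 490.44 -124.12   80.87] [-1.5  -4.94  9.44] [-0.87  0.24  0.09]
19.8333 [ 490.44 -124.11   80.87] [-0.42 -4.17  9.01] [-0.86  0.21  0.03]
19.8833 [ 490.41 -124.08   80.86] [-1.22 -5.14  9.88] [-0.93  0.23  0.13]
19.9333 [ 490.45 -124.11   80.89] [-1.66 -4.81  9.12] [-0.87  0.27  0.04]
19.9833 [ 490.42 -124.13   80.89] [-1.62 -4.2   8.8 ] [-0.89  0.21  0.11]
```

```bash
python3 -m inch '{"travel":[[0,0,-0.4],[0,0,-0.8],[0,0,-0.8],[0,0,-0.8],[0,0,-0.8],[0,0,-0.8],[0,0,-0.8],[0,0,-0.8]],"yaw":[0,0,0,0,0,0,0,0]}'
python3 - <<'E'
from h import *
for i in range(4):
    s=get_state();print(s['time_s'],s['tcp_pos'].round(2),s['contact_force'].round(2),s['torque'].round(2));a=grab_frame("side")
E
```

```text
time_s: 20.7
tcp_pos: [490.5, -124.1, 80.3]
ee_rot: [3.141, 0.002, -3.059]
contact_force: [-1.4, -4.8, 9.8]
grip_width: 0.176
20.7 [ 490.47 -124.12   80.27] [-1.41 -4.76  9.85] [-0.88  0.31  0.06]
20.75 [ 490.41 -124.13   80.25] [-1.17 -4.2   9.77] [-0.84  0.26  0.1 ]
20.8 [ 490.45 -124.12   80.24] [-2.   -4.85 10.04] [-0.9   0.3   0.01]
20.85 [ 490.47 -124.1    80.27] [-0.98 -4.06  9.56] [-0.86  0.33  0.02]
```

```bash
python3 -m inch '{"travel":[[0,0,0.8],[0,0,1.6],[0,0,2.4],[0,0,3],[0,0,3]],"yaw":[0,0,0,0,0]}'
```

```text
time_s: 21.32
tcp_pos: [490.4, -124.1, 82.5]
ee_rot: [3.141, 0.002, -3.059]
contact_force: [0.6, -5.2, 3.9]
grip_width: 0.176
```

```bash
python3 -m inch '{"travel":[[0,0,0.6],[0,0,1.1],[0,0,1.1]],"yaw":[0,0,0]}'
```

```text
time_s: 21.57
tcp_pos: [490.4, -124.1, 83.2]
ee_rot: [3.141, 0.002, -3.059]
contact_force: [1.4, -5.2, 2.8]
grip_width: 0.179
```

```bash
python3 -m inch '{"travel":[[0,-0.3,0.4],[0,-0.6,0.8],[0,-0.6,0.8]],"yaw":[0,0,0]}'
python3 -m inch '{"travel":[[0,0,0],[0,0,0],[0,0,0],[0,0,0]],"yaw":[0,0,0,0]}' 0.1 20
python3 - <<'E'
from h import *
s=get_state();print(s['tcp_pos'],s['ee_rot'],s['contact_force'],s['torque'])
a=grab_frame("side");cv2.imwrite("pics/s7.png",cv2.resize(a[220:300,325:405],None,fx=7.4,fy=7.4,interpolation=cv2.INTER_CUBIC))
E
```

```text
time_s: 21.82
tcp_pos: [490.3, -124.2, 83.6]
ee_rot: [3.139, 0.001, -3.059]
contact_force: [3.9, -3.0, -0.5]
grip_width: 0.174
time_s: 22.15
tcp_pos: [489.0, -123.9, 83.6]
ee_rot: [3.139, -0.001, -3.059]
contact_force: [0.2, 0.6, -0.0]
grip_width: 0.45
[ 489.02684683 -123.87834356   83.62425976] [ 3.13893490e+00 -6.41481211e-04 -3.05876053e+00] [ 0.21535138  0.59080464 -0.0009291 ] [-0.00653158  0.01555786  0.02147128]
```

View pics/s7.png

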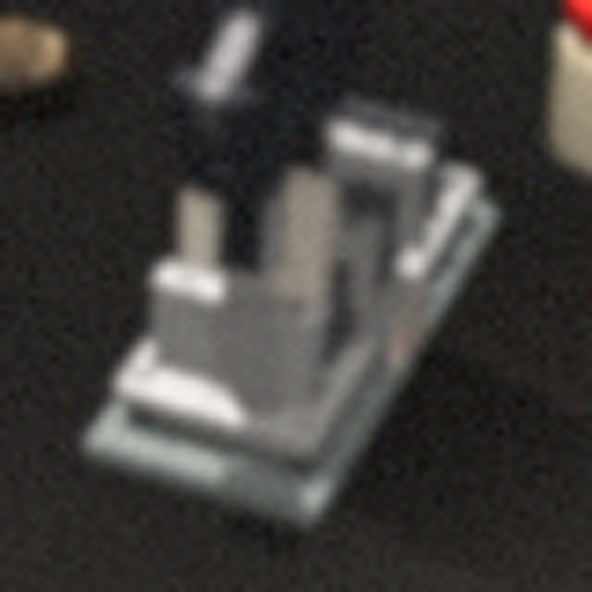

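```bash
python3 -m inch '{"travel":[[0,0,5],[0,0,20],[0,0,45],[0,0,70],[0,15,80],[0,40,80],[0,70,80],[0,100,80]],"yaw":[0,0,0,0,-0.01,-0.02,-0.03,-0.035]}'
python3 -m inch '{"travel":[[0,30,0],[0,60,0],[0,90,0],[0,120,0],[0,145,-10],[0,160,-25],[0,160,-40],[0,160,-50]],"yaw":[0,0,0,0,0,0,0,0]}' -1
python3 -m inch '{"travel":[[0,0,0],[0,0,0]],"yaw":[0,0]}'
python3 - <<'E'
from h import *
s=get_state();print(s['tcp_pos'],s['ee_rot'],s['contact_force'],s['torque'])
a=grab_frame("side");cv2.imwrite("pics/s8r.png",a);b=grab_frame("top");cv2.imwrite("pics/t8r.png",b)
cv2.imwrite("pics/s8.png",np.hstack([cv2.resize(a[220:300,325:405],(400,400)),cv2.resize(a[300:390,255:345],(400,400))]))
for l in("plate_thin","plate_thick","slot_wide"):
  for n in("side","top"):print(n,l,[(x['point'],round(x['conf'],2)) for x in tip_of(n,l)][:2])
E
```

```text
time_s: 22.87
tcp_pos: [490.1, -23.8, 165.0]
ee_rot: [3.14, 0.002, -3.096]
contact_force: [0.9, 0.7, -0.5]
grip_width: 0.45
time_s: 23.53
tcp_pos: [489.3, 136.6, 113.3]
ee_rot: [3.14, 0.0, -3.092]
contact_force: [0.6, -0.5, -0.1]
grip_width: 0.998
time_s: 23.7
tcp_pos: [489.4, 135.4, 114.0]
ee_rot: [3.141, -0.0, -3.094]
contact_force: [0.5, -0.6, 0.4]
grip_width: 1.0
[489.40886448 135.37979759 113.96966321] [ 3.14062350e+00 -3.34747818e-04 -3.09391311e+00] [ 0.54325426 -0.6341512   0.44978839] [-0.03201815 -0.05402526  0.06527448]
side plate_thin [([304.5, 331.2], 0.78), ([327.3, 234.9], 0.27)]
top plate_thin [([241.4, 277.7], 0.41)]
side plate_thick [([360.2, 254.8], 0.88)]
top plate_thick [([333.1, 272.8], 0.48)]
side slot_wide [([358.5, 256.7], 0.62)]
top slot_wide [([329.4, 276.9], 0.65)]
```

View pics/s8.png

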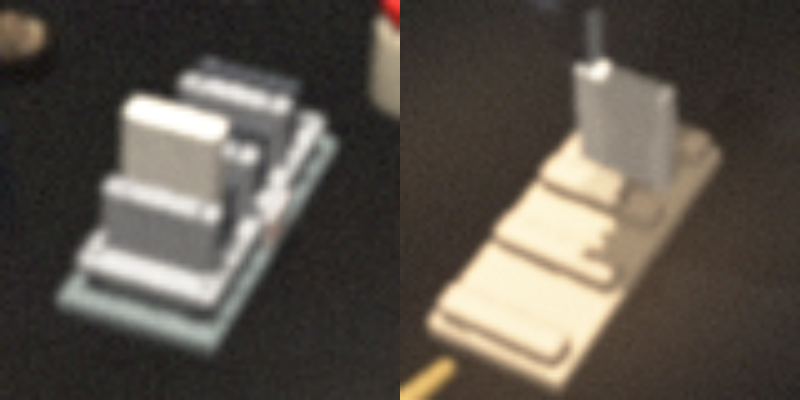

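```bash
python3 -m inch '{"travel":[[0,0.5,-15],[0,0.5,-35],[0,0.5,-52],[0,0.5,-62],[0,0.5,-67.5],[0,0.5,-67.5]],"yaw":[0,0,0,0,0,0]}'
python3 -m inch '{"travel":[[0,0,0],[0,0,0],[0,0,0],[0,0,0],[0,0,0],[0,0,0],[0,0,0]],"yaw":[0,0,0,0,0,0,0]}' 1 25
```

```text
time_s: 24.6
tcp_pos: [489.2, 135.6, 45.6]
ee_rot: [3.141, -0.001, -3.094]
contact_force: [-0.7, 0.3, -0.7]
grip_width: 1.0
time_s: 25.18
tcp_pos: [490.3, 136.0, 46.9]
ee_rot: [3.14, 0.002, -3.094]
contact_force: [0.9, 0.4, 2.2]
grip_width: 0.122
```

```bash
python3 -m inch '{"travel":[[0,0,0],[0,0,2],[0,0,10],[0,0,30],[0,0,60],[0,-10,95],[0,-30,125],[0,-60,140]],"yaw":[0,0,0,0,0,0,0.01,0.02]}' 1 60
python3 -m inch '{"travel":[[0,-32,0],[0,-64,0],[1,-96,0],[2,-128,0],[3,-160,0],[4,-192,0],[5,-220,0],[5,-240,0]],"yaw":[0.01,0.015,0.015,0.015,0.015,0.015,0.015,0.015]}'
python3 -m inch '{"travel":[[0,-8,0],[0,-13,-5],[0,-13.5,-20],[0,-13.5,-40],[0,-13.5,-55],[0,-13.5,-60],[0,-13.5,-60]],"yaw":[0,0,0,0,0,0,0]}'
python3 - <<'E'
from h import *
s=get_state();print(s['tcp_pos'],s['ee_rot'],s['contact_force'],s['torque'])
a=grab_frame("side");cv2.imwrite("pics/s9.png",cv2.resize(a[215:295,330:410],None,fx=7,fy=7,interpolation=cv2.INTER_CUBIC))
E
```

```text
time_s: 25.85
tcp_pos: [492.0, 77.1, 190.8]
ee_rot: [3.139, 0.007, -3.07]
contact_force: [1.5, 0.7, -0.8]
grip_width: 0.115
time_s: 26.52
tcp_pos: [494.7, -166.6, 186.8]
ee_rot: [3.141, 0.001, -3.061]
contact_force: [-0.1, -0.3, -0.7]
grip_width: 0.112
time_s: 27.1
tcp_pos: [493.5, -176.1, 125.0]
ee_rot: [3.138, -0.003, -3.058]
contact_force: [0.0, 0.5, -0.6]
grip_width: 0.111
[ 493.47955532 -176.1409581   124.96818688] [ 3.13846230e+00 -2.56947890e-03 -3.05785024e+00] [ 0.04143022  0.53636195 -0.59607798] [ 0.06581911 -0.03513197  0.00047215]
```

View pics/s9.png

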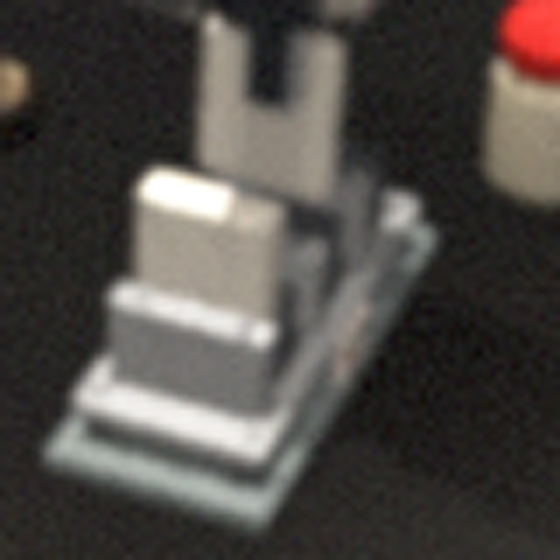

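```bash
python3 -m inch '{"travel":[[0,0,0],[0,0,-6],[0,0,-12],[0,0,-16],[0,0,-16],[0,0,-16]],"yaw":[0,0,0,0,0,0]}'
python3 -c "
from cell import *
s=get_state();print(s['tcp_pos'],s['ee_rot'],s['contact_force'],s['torque'])"
```

```text
time_s: 27.65
tcp_pos: [494.7, -177.5, 110.2]
ee_rot: [3.14, 0.0, -3.059]
contact_force: [0.6, 0.5, -1.3]
grip_width: 0.116
[ 494.67140434 -177.51771385  110.19174779] [ 3.14011910e+00  3.15441288e-04 -3.05914614e+00] [ 0.60581363  0.53694743 -1.33581353] [ 0.00985788 -0.00883005  0.05615572]
```

```bash
python3 -m inch '{"travel":[[0,-0.3,-2],[0,-0.3,-4],[0,-0.3,-5],[0,-0.3,-5]],"yaw":[0,0,0,0]}'
python3 -m inch '{"travel":[[0,0,-1],[0,0,-2],[0,0,-3],[0,0,-3]],"yaw":[0,0,0,0]}'
python3 -m inch '{"travel":[[0,0,-1],[0,0,-2],[0,0,-3],[0,0,-3]],"yaw":[0,0,0,0]}'
```

```text
time_s: 27.98
tcp_pos: [494.9, -177.9, 105.3]
ee_rot: [3.14, 0.001, -3.059]
contact_force: [-0.1, -0.4, -1.3]
grip_width: 0.119
time_s: 28.32
tcp_pos: [494.9, -177.9, 102.4]
ee_rot: [3.14, 0.001, -3.059]
contact_force: [0.5, -0.2, -2.0]
grip_width: 0.116
time_s: 28.65
tcp_pos: [494.9, -177.9, 99.3]
ee_rot: [3.14, 0.001, -3.059]
contact_force: [0.3, -0.6, -1.4]
grip_width: 0.115
```

Bottom ≈63, no contact: in the mouth. A little deeper, then feel for the fence.

```bash
python3 -m inch '{"travel":[[0,0,-1],[0,0,-2],[0,0,-2]],"yaw":[0,0,0]}'
python3 -m inch '{"travel":[[0,0.4,0],[0,0.8,0],[0,0.8,0]],"yaw":[0,0,0]}'
python3 -m inch '{"travel":[[0,0.4,0],[0,0.8,0],[0,0.8,0]],"yaw":[0,0,0]}'
python3 -c "
from cell import *
s=get_state();print(s['tcp_pos'],s['ee_rot'],s['contact_force'],s['torque'])"
```

```text
time_s: 28.9
tcp_pos: [494.9, -177.9, 97.4]
ee_rot: [3.14, 0.001, -3.059]
contact_force: [0.1, 0.1, -1.5]
grip_width: 0.119
time_s: 29.15
tcp_pos: [495.1, -177.0, 97.6]
ee_rot: [3.14, 0.001, -3.059]
contact_force: [-0.6, 0.4, -1.7]
grip_width: 0.119
time_s: 29.4
tcp_pos: [495.1, -176.6, 97.6]
ee_rot: [3.141, 0.001, -3.059]
contact_force: [0.1, -1.2, -2.4]
grip_width: 0.116
[ 495.10584282 -176.56683442   97.60106026] [ 3.14123132e+00  1.10062421e-03 -3.05911786e+00] [ 0.12047583 -1.1505614  -2.42337021] [-0.27310873 -0.02476689 -0.00251646]
```

```bash
python3 -m inch '{"travel":[[0,0.3,-1],[0,0.3,-2],[0,0.3,-2]],"yaw":[0,0,0]}'
python3 -m inch '{"travel":[[0,0,-1],[0,0,-2],[0,0,-2]],"yaw":[0,0,0]}'
python3 -m inch '{"travel":[[0,0,-1],[0,0,-2],[0,0,-2]],"yaw":[0,0,0]}'
python3 -m inch '{"travel":[[0,0,-1],[0,0,-2],[0,0,-2]],"yaw":[0,0,0]}'
```

```text
time_s: 29.65
tcp_pos: [495.4, -176.5, 95.6]
ee_rot: [3.142, 0.002, -3.059]
contact_force: [0.5, -2.2, -2.0]
grip_width: 0.116
time_s: 29.9
tcp_pos: [495.4, -176.5, 93.5]
ee_rot: [3.141, 0.002, -3.059]
contact_force: [1.3, -2.7, -0.9]
grip_width: 0.116
time_s: 30.15
tcp_pos: [495.3, -176.5, 91.5]
ee_rot: [3.141, 0.001, -3.059]
contact_force: [1.4, -4.1, -1.5]
grip_width: 0.115
time_s: 30.4
tcp_pos: [495.3, -176.5, 89.6]
ee_rot: [3.141, 0.002, -3.059]
contact_force: [1.2, -4.6, 0.0]
grip_width: 0.118
```

```bash
python3 -m inch '{"travel":[[0,-0.3,-0.8],[0,-0.3,-1.5],[0,-0.3,-1.5]],"yaw":[0,0,0]}'
python3 -m inch '{"travel":[[0,0,-0.8],[0,0,-1.5],[0,0,-1.5]],"yaw":[0,0,0]}'
```

```text
time_s: 30.65
tcp_pos: [495.2, -176.5, 88.0]
ee_rot: [3.141, 0.001, -3.059]
contact_force: [1.0, -4.2, 1.3]
grip_width: 0.117
time_s: 30.9
tcp_pos: [495.2, -176.5, 86.6]
ee_rot: [3.141, 0.001, -3.059]
contact_force: [0.1, -4.7, 2.4]
grip_width: 0.114
```

```bash
python3 -m inch '{"travel":[[0,0,-0.8],[0,0,-1.5],[0,0,-1.5]],"yaw":[0,0,0]}'
python3 -m inch '{"travel":[[0,0,-0.8],[0,0,-1.5],[0,0,-1.5]],"yaw":[0,0,0]}'
python3 - <<'E'
from h import *
for i in range(4):
    s=get_state();print(s['time_s'],s['tcp_pos'].round(2),s['contact_force'].round(2),s['torque'].round(2));a=grab_frame("side")
cv2.imwrite("pics/s10.png",cv2.resize(a[215:295,330:410],None,fx=7,fy=7,interpolation=cv2.INTER_CUBIC))
E
```

```text
time_s: 31.15
tcp_pos: [495.2, -176.5, 85.3]
ee_rot: [3.141, 0.001, -3.059]
contact_force: [-0.6, -6.3, 4.3]
grip_width: 0.118
time_s: 31.4
tcp_pos: [495.3, -176.5, 84.0]
ee_rot: [3.141, 0.002, -3.059]
contact_force: [-0.5, -4.5, 6.9]
grip_width: 0.115
31.4 [ 495.27 -176.48   84.02] [-0.51 -4.5   6.92] [-1.12  0.15  0.08]
31.45 [ 495.3  -176.51   84.08] [ 0.05 -4.42  5.54] [-1.01  0.11  0.1 ]
31.5 [ 495.27 -176.5    84.08] [ 0.54 -4.55  6.38] [-1.02  0.09  0.1 ]
31.55 [ 495.27 -176.49   84.09] [-0.34 -4.99  7.05] [-1.06  0.09  0.1 ]
```

View pics/s10.png

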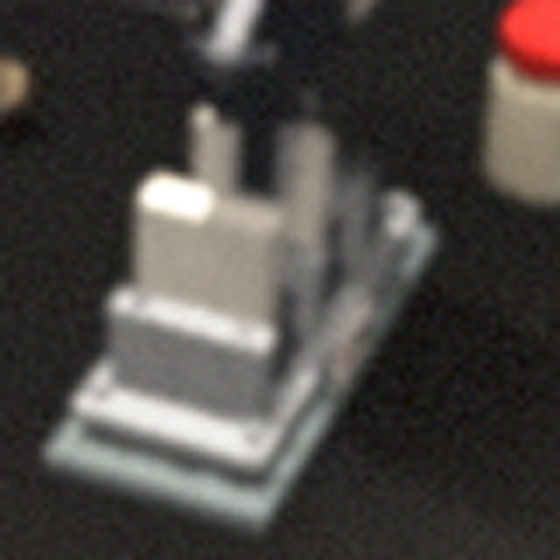

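```bash
python3 -m inch '{"travel":[[0,0,-0.6],[0,0,-1.2],[0,0,-1.2]],"yaw":[0,0,0]}'
python3 - <<'E'
from h import *
for i in range(4):
    s=get_state();print(s['time_s'],s['tcp_pos'].round(2),s['contact_force'].round(2),s['torque'].round(2));a=grab_frame("side")
E
```

```text
time_s: 31.85
tcp_pos: [495.3, -176.5, 83.1]
ee_rot: [3.141, 0.002, -3.059]
contact_force: [-1.5, -4.5, 7.8]
grip_width: 0.119
31.85 [ 495.32 -176.5    83.07] [-1.49 -4.48  7.83] [-1.02  0.16  0.09]
31.9 [ 495.34 -176.51   83.14] [-0.37 -5.05  7.79] [-0.97  0.21  0.11]
31.95 [ 495.34 -176.48   83.15] [-1.19 -4.57  7.99] [-0.93  0.19  0.04]
32.0 [ 495.34 -176.49   83.18] [ 0.61 -4.39  7.39] [-1.    0.19  0.06]
```

```bash
python3 -m inch '{"travel":[[0,0,-0.6],[0,0,-1.2],[0,0,-1.2],[0,0,-1.2],[0,0,-1.2],[0,0,-1.2],[0,0,-1.2],[0,0,-1.2]],"yaw":[0,0,0,0,0,0,0,0]}'
python3 - <<'E'
from h import *
for i in range(4):
    s=get_state();print(s['time_s'],s['tcp_pos'].round(2),s['contact_force'].round(2),s['torque'].round(2));a=grab_frame("side")
cv2.imwrite("pics/s11r.png",a)
E
```

```text
time_s: 32.72
tcp_pos: [495.4, -176.5, 82.3]
ee_rot: [3.141, 0.002, -3.059]
contact_force: [-0.9, -3.8, 8.7]
grip_width: 0.117
32.7167 [ 495.43 -176.49   82.27] [-0.95 -3.78  8.69] [-0.89  0.3   0.07]
32.7667 [ 495.4  -176.52   82.24] [-1.73 -4.13 10.58] [-0.89  0.3   0.06]
32.8167 [ 495.4  -176.51   82.22] [-1.5  -3.95 10.36] [-0.93  0.33  0.07]
32.8667 [ 495.42 -176.51   82.24] [-0.93 -4.15 10.14] [-0.91  0.3   0.09]
```

Run:
```python
from h import *
a=cv2.cvtColor(cv2.imread("pics/s8r.png"),cv2.COLOR_BGR2GRAY).astype(np.float32)
fr=[cv2.cvtColor(cv2.imread("pics/s11r.png"),cv2.COLOR_BGR2GRAY).astype(np.float32)]
from scipy.ndimage import shift
for b in fr:
  for nm,(x0,y0,x1,y1) in dict(plate=(346,236,364,256),table=(336,262,364,284),foot=(334,272,370,294)).items():
    best=[]
    for dy in np.arange(-1,3,.1):
        for dx in(-.4,-.2,0,.2,.4):
            s=shift(a,(dy,dx),order=1)[y0:y1,x0:x1].ravel();best.append((np.corrcoef(s,b[y0:y1,x0:x1].ravel())[0,1],dy,dx))
    print(nm,max(best))
p=proj("side",[[490,-120,69],[490,-120,66]]);print(p[1]-p[0])
```

```text
plate (np.float64(0.9138688850033704), np.float64(1.0999999999999996), -0.2)
table (np.float64(0.9688920336460044), np.float64(0.8999999999999995), 0)
foot (np.float64(0.9742722637746876), np.float64(0.5999999999999996), -0.2)
[-0.05890337  0.9363013 ]
```

```bash
python3 -m inch '{"travel":[[0,0,0],[0,0,0.8],[0,0,1.6],[0,0,2.4],[0,0,3],[0,0,3.6],[0,0,3.6]],"yaw":[0,0,0,0,0,0,0]}'
python3 -m inch '{"travel":[[0,-0.3,0.5],[0,-0.5,1],[0,-0.5,1]],"yaw":[0,0,0]}'
```

```text
time_s: 33.5
tcp_pos: [495.4, -176.5, 85.0]
ee_rot: [3.141, 0.002, -3.059]
contact_force: [1.0, -4.4, 3.9]
grip_width: 0.117
time_s: 33.75
tcp_pos: [495.3, -176.5, 85.7]
ee_rot: [3.14, 0.002, -3.059]
contact_force: [1.6, -3.9, 0.9]
grip_width: 0.113
```

```bash
python3 -m inch '{"travel":[[0,0,0],[0,0,0],[0,0,0],[0,0,0]],"yaw":[0,0,0,0]}' 0.2 20
python3 -m inch '{"travel":[[0,0,3],[0,0,15],[0,0,35],[0,0,60],[0,0,90],[0,0,110],[0,0,110]],"yaw":[0,0,0,0,0,0,0]}'
python3 -m inch '{"travel":[[-20,30,0],[-40,60,0],[-60,90,0],[-80,120,0],[-100,150,0],[-115,180,0],[-120,200,0],[-120,200,0]],"yaw":[0,0,0,0,0,0,0,0]}'
python3 - <<'E'
from h import *
s=get_state();print(s['tcp_pos'],s['contact_force'])
a=grab_frame("side");cv2.imwrite("pics/s12r.png",a);b=grab_frame("top");cv2.imwrite("pics/t12r.png",b)
cv2.imwrite("pics/f.png",np.hstack([cv2.resize(a[215:295,330:410],(400,400)),cv2.resize(b[245:305,320:380],(400,400))]))
for l in("plate_thin","plate_thick"):
  for n in("side","top"):print(n,l,[(x['point'],round(x['conf'],2)) for x in tip_of(n,l)][:2])
E
```

```text
time_s: 34.08
tcp_pos: [494.0, -175.9, 85.1]
ee_rot: [3.138, -0.001, -3.059]
contact_force: [-0.2, -0.8, 0.6]
grip_width: 0.4
time_s: 34.67
tcp_pos: [497.7, -177.5, 200.5]
ee_rot: [-3.14, 0.009, -3.059]
contact_force: [1.0, 0.2, -0.6]
grip_width: 0.401
time_s: 35.33
tcp_pos: [372.5, 25.8, 195.3]
ee_rot: [3.139, -0.001, -3.055]
contact_force: [-0.3, -0.3, 0.1]
grip_width: 0.402
[372.51947227  25.84747515 195.26538156] [-0.29237941 -0.32362891  0.09755787]
side plate_thin [([368.0, 244.8], 0.61)]
top plate_thin [([268.7, 185.0], 0.7), ([351.2, 271.1], 0.58)]
side plate_thick [([361.6, 255.1], 0.85)]
top plate_thick [([333.5, 273.8], 0.47)]
```

View pics/f.png

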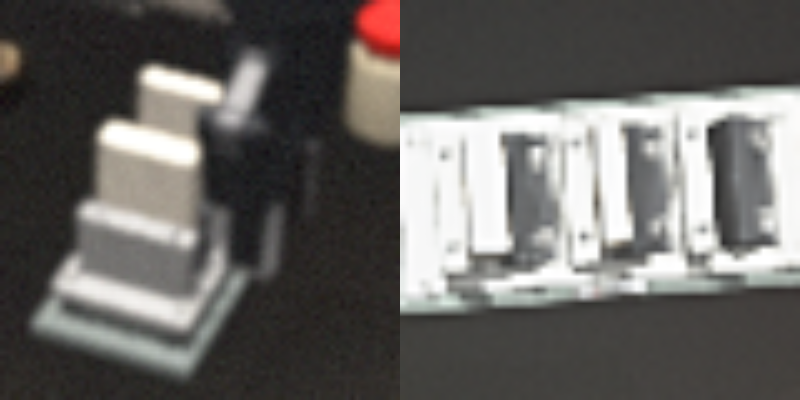

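Run:
```python
from cell import *
print(hand_in())
```

```text
the job is handed in; nothing more can be done
None
```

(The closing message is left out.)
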